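Stand the heavy vase over the hidden bar of the drying board

TASK

The springy slatted drying board on the table is held up by just one cross-bar hidden underneath. With the gripper's fingertips, press gently along the board to feel where it turns stiff; then pick up the tall blue vase and set it down gently, upright, on the board right over that bar, so that the board does not sag under it. Let go, and leave the other pottery and tools where they are.

Things in the scene. Friction and masses are not known exactly. Their poses are not given: they have to be found in the camera images.
- rack: the drying stand: low dark steel frame (158 by 390 mm, 50 mm high) with a springy pale board of wooden slats in it. Origin on the table under the board's centre, z up. The board is 360 mm long along the stand's y, 134 mm wide along its x; its top is 60 mm above the table. Out of sight beneath, one steel bar, 24 mm wide, runs across under the whole width (along x)
- board_top (a point): centre of the board's top face, axes as the stand's. 20 like slats lie across (along x), 18 mm apart, 9 mm flat tops and sloped edges to slide over; each gives on its own and springs back: a fingertip sinks about 1 mm per 0.3 to 0.6 N, up to 14 mm. The 2 or 3 slats over the bar (0.5 mm below them) are stiff, about 6 N per mm. Fingers pressing with over 20 N damage them
- board_end (a point): middle of the board's +y end edge at its top face, 180 mm from its centre. The bar's centre line lies anywhere within 95 mm of the board's centre, either way along the length; it is not measured. The vase sinks 5.5 mm or more where no bar is (over 5 mm spoils the board), tilts if some 15 mm off, sinks under 2 mm on the middle of the stiff slats, 36 to 54 mm wide
- vase_center (a point): the tall blue glazed vase, 150 mm high, half-way up on its axis (75 mm above its flat foot), z along its axis. Foot 76 mm across, belly 90 mm across, about 0.8 to 0.95 kg. Its solid neck, 36 mm across, runs from 108 to 142 mm above the foot, with a 42 mm lip on top at 150 mm: grip the neck from above, about 50 mm above this point
- bowl: reddish earthenware bowl 124 mm across and 60 mm high, origin under its foot; it may stand left or right, opposite the vase; to be left alone
- mug: white mug, 80 mm across, 90 mm high, origin under its foot; behind the stand; to be left alone
- jar: amber glass jar with a white lid, 70 mm across, 90 mm high, origin under its foot; behind the stand; to be left alone
- lump1: small pale dry ball with flattened ends, 44 mm across, 32 mm high, origin under it, between the robot and the stand; to be left alone
- lump2: a second such ball beside the first; to be left alone
- spatula: a 250 mm spatula lying behind the stand, origin underneath; to be left alone
- rib: a small flat wooden block 90 by 50 by 12 mm at the left front, origin underneath; to be left alone

How it is judged:
By the outcome, as a careful person would: the job done as asked, in the order asked, and still so for the second after the job is handed in, with the robot touching nothing.
It also fails if it takes over 72 s, if anything falls off the work surface, if the arm or the gripper's body presses on something with over 40 N, if the wrist force passes 120 N, or if a joint passes its speed limit or range.

ROBOT

A 7-joint arm with a two-finger parallel gripper is mounted at the origin on the work surface. World frame = base frame: x ahead of the robot, y to its left, z up, the work surface at z = 0. Lengths are in m, angles in degrees, forces in N, time in s.
With the tool pointing down it reaches from about 0.35 to 0.9 m from the base axis. Payload 8.1 kg.
Tool frame: the origin (TCP) lies on the front face of the gripper's body, between the roots of the fingers; the fingertips stand 66 mm ahead of it and the grasp point (between the pads) lies 47 mm ahead of it; z points along the fingers, y is the line along which they close (so a half turn about z gives the same grasp; the last joint's range is limited). The gripper opens to 92 mm and grips with 3 to 60 N. Pads are 19 mm wide; open, the fingers measure 130 mm over their backs; the gripper's body (75 mm by 190 mm) begins 47 mm behind the grasp point.
Start: joints at [67.002, 24.895, 1.432, 90.138, -0.665, 64.973, -4.303], TCP at [0.184, -0.597, 0.292] pointing down, gripper open.
Joint ranges: [-149.89, 149.89], [-25.12, 119.58], [-72.63, 75.52], [4.76, 147.25], [-75.54, 255.54], [6.69, 114.76], [-157.13, 157.13]. Speed limits (degrees/s): [127.2, 127.2, 172.46, 172.46, 180, 180, 180].

INTERFACE

Orientations are given as [roll, pitch, yaw] about the fixed x, y, z axes, in that order (R = Rz(yaw) Ry(pitch) Rx(roll)).
In Python, from workcell import manip gives the robot as it stands.
- The arm moves only by the shell command python3 -m creep 'ROWS' [FORCE]. ROWS is JSON, a list of rows, each a list of 5 numbers: the opening, from -1 (shut) to 1 (fully open), then the shift along the tool's x, y, z in cm, then the turn about the tool's z in degrees. In form: [[jaw, dx, dy, dz, spin], ...]. A call has 1 to 5 rows; each row shifts and turns the commanded pose from where the row before left it, along the tool's axes as they then stand; what a row does not reach is not made up. A row lasts 1/8 s, in which the tool goes at most 62.5 mm and 10.7 degrees, less where a joint would pass 70% of its speed; a pose out of reach is approached as far as the arm can. A call with a gripper value outside its range is refused whole. The fingers move at their own pace and stop on an object; FORCE is the grip in N (left out, the last holds). Time passes only in rows, so rows that do not move let the fingers close. It gives the time, the measured TCP pose, the force, the opening and the grip force at its end, in the units of the state.
- manip.state(): the state, without advancing time (a new reading comes with each control period).
- manip.camera(name): name is "scene" or "top"; returns a dict with "frame" (400x640x3 uint8, blue, green, red), "intrinsics" (3x3 intrinsics, pixels), "origin" and "rotation" of the camera in the world. Camera axes: x right, y down, z forward; pixel columns grow to the right and rows downward; lengths in m; the calibration is good to about 2 mm. A picture is of the moment at which its call begins. There is no depth.
- manip.finish_job(): hands the job in; it is judged then, once.
Trained networks look in the newest picture that a camera, given by its name, has taken for a name from the list of things; names that differ only in an ending like _2 or _b are one class to them, and where a whole thing is asked for, a point or a joint stands for the part that bears it (a point fixed in the world has none). Each returns a list of dicts, best first, with "p" (0 to 1); they miss things now and then, are a little off and sometimes report something else, mostly with a low value. They report only what shows in the picture. A call takes as long as a camera call.
- manip.spot_in(camera, label): "position" ([column, row] in pixels, amid what is visible of it).
- manip.outline_of(camera, label): "region" (400x640 bool, what is visible of it) and "position" ([column, row] in pixels, amid what is visible of it).
The state is a dict: "time": time; "q": joint angles; "dq": joint speeds; "tau": joint torques, N m; "position": TCP position; "tcp_rot": TCP orientation; "wrist_force": force on the tool from outside, world axes, zero at the start; "ft_torque": the same for the moment, N m; "width": finger opening in m; "gripper_force": force on a finger pad.
Only numpy, scipy, OpenCV 4.12 (cv2) and the standard library are available. Lean on these libraries where they do the work, as an engineer would, in place of code of your own. Each camera call takes 0.05 s, during which the arm holds its last target. There are 200 camera calls.

## Working session

There is one attempt and no reset: what is moved stays moved. The work goes in short steps, Python scripts to look and compute and a shell command to move; the robot and the scene stay as the last step left them, time stands still between calls to the robot, and variables do not carry over. Pictures are saved under pics/ and viewed, at most 10 in all, crops included, and the job is handed in when it is done.

```bash
mkdir -p pics
cat > h.py <<'E'
import numpy as np, cv2
from workcell import manip
def ray(c,uv,z):
    K=np.array(c["intrinsics"]);R=np.array(c["rotation"]);o=np.array(c["origin"])
    d=R@np.linalg.inv(K)@np.array([uv[0],uv[1],1.0]); return o+d*(z-o[2])/d[2]
def proj(c,p):
    q=np.array(c["intrinsics"])@(np.array(c["rotation"]).T@(np.array(p)-np.array(c["origin"])));return q[:2]/q[2]
E
python3 - <<'E'
from h import *
s=manip.state();print({k:np.round(v,3) for k,v in s.items()})
for n in("top","scene"):
    c=manip.camera(n);cv2.imwrite(f"pics/{n}0.png",c["frame"]);print(n,np.round(c["origin"],3),np.round(c["rotation"],3).tolist(),np.round(c["intrinsics"],1).tolist())
    for l,z in(("rack",.05),("board_top",.06),("board_end",.06),("vase_center",.075),("bowl",.03),("mug",.045),("jar",.045),("lump1",.016),("spatula",.01),("rib",.01)):
        for r in manip.spot_in(n,l)[:2]:print(l,round(r["p"],2),np.round(r["position"]),np.round(ray(c,r["position"],z),3))
E
```

```text
{'time': np.float64(0.0), 'q': array([67.001, 24.935,  1.43 , 90.189, -0.665, 64.974, -4.301]), 'dq': array([ 0.01 , -0.143,  0.116, -0.01 ,  0.016, -0.003,  0.111]), 'tau': array([-1.0000e-03, -6.6785e+01,  9.8400e-01, -3.1446e+01, -6.1000e-02,
        4.3000e-02,  0.0000e+00]), 'position': array([ 0.184, -0.597,  0.291]), 'tcp_rot': array([-1.7991e+02,  7.0000e-03,  1.7118e+01]), 'wrist_force': array([0.219, 0.553, 0.421]), 'ft_torque': array([-0.01 ,  0.005,  0.096]), 'gripper_force': np.float64(0.0), 'width': np.float64(0.091)}
top [0.374 0.009 1.248] [-171.727, 0.007, -90.003] [[461.7, 0.0, 322.8], [0.0, 461.7, 197.9], [0.0, 0.0, 1.0]]Traceback (most recent call last):
  File "<stdin>", line 6, in <module>
  File "h.py", line 5, in ray
    d=R@np.linalg.inv(K)@np.array([uv[0],uv[1],1.0]); return o+d*(z-o[2])/d[2]
                                                                          ~^^^
IndexError: invalid index to scalar variable.
```

```bash
sed -i 's/np.array(c\["rotation"\])/rot(c["rotation"])/' h.py; sed -i '2a from scipy.spatial.transform import Rotation\ndef rot(r): return Rotation.from_euler("xyz",r,degrees=True).as_matrix()' h.py
python3 - <<'E'
from h import *
for n in("top","scene"):
    c=manip.camera(n);cv2.imwrite(f"pics/{n}0.png",c["frame"]);print(n,np.round(c["origin"],3),c["rotation"],np.round(c["intrinsics"],1).tolist())
    for l,z in(("rack",.05),("board_top",.06),("board_end",.06),("vase_center",.075),("bowl",.03),("mug",.045),("jar",.045),("lump1",.016),("spatula",.01),("rib",.01)):
        for r in manip.spot_in(n,l)[:2]:print(l,round(r["p"],2),np.round(r["position"]),np.round(ray(c,r["position"],z),3))
E
```

```text
top [0.374 0.009 1.248] [-1.71727196e+02  7.39717523e-03 -9.00028155e+01] [[461.7, 0.0, 322.8], [0.0, 461.7, 197.9], [0.0, 0.0, 1.0]]
rack 0.87 [338. 184.] [ 0.587 -0.033  0.05 ]
board_top 0.68 [337. 184.] [ 0.584 -0.028  0.06 ]
board_end 0.81 [336. 184.] [ 0.584 -0.027  0.06 ]
vase_center 0.93 [449. 215.] [ 0.5   -0.314  0.075]
bowl 0.57 [180. 227.] [0.475 0.386 0.03 ]
mug 0.71 [450. 142.] [ 0.699 -0.331  0.045]
mug 0.3 [299. 112.] [0.783 0.072 0.045]
jar 0.65 [202. 131.] [0.73  0.332 0.045]
jar 0.6 [350. 252.] [ 0.407 -0.063  0.045]
lump1 0.77 [348. 256.] [ 0.397 -0.058  0.016]
lump1 0.72 [283. 269.] [0.364 0.115 0.016]
spatula 0.73 [301. 111.] [0.799 0.069 0.01 ]
rib 0.91 [196. 310.] [0.257 0.339 0.01 ]
scene [ 1.303 -0.278  0.891] [-134.70727207    0.53563058   69.01430584] [[419.7, 0.0, 319.0], [0.0, 419.7, 199.1], [0.0, 0.0, 1.0]]
rack 0.9 [313. 229.] [ 0.607 -0.038  0.05 ]
board_top 0.8 [313. 231.] [ 0.621 -0.042  0.06 ]
board_end 0.71 [199. 231.] [ 0.511 -0.32   0.06 ]
board_end 0.59 [312. 228.] [ 0.61 -0.04  0.06]
vase_center 0.76 [199. 234.] [ 0.535 -0.32   0.075]
vase_center 0.24 [425. 165.] [0.511 0.357 0.075]
bowl 0.62 [422. 164.] [0.46  0.387 0.03 ]
bowl 0.62 [283. 194.] [ 0.428 -0.064  0.03 ]
mug 0.65 [212. 294.] [ 0.704 -0.325  0.045]
jar 0.74 [458. 226.] [0.734 0.332 0.045]
lump1 0.54 [335. 170.] [0.371 0.124 0.016]
rib 0.84 [381. 140.] [0.275 0.339 0.01 ]
```

View pics/top0.png

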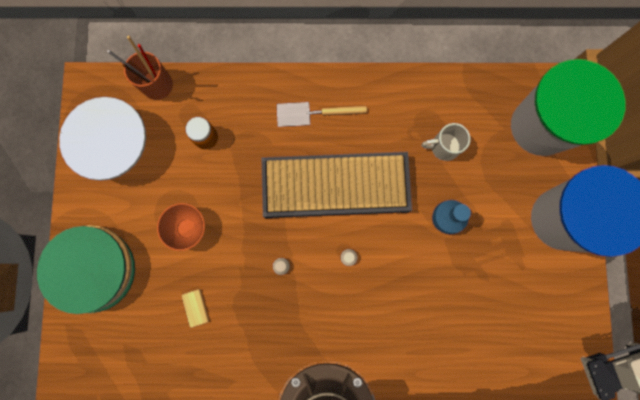

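View pics/scene0.png

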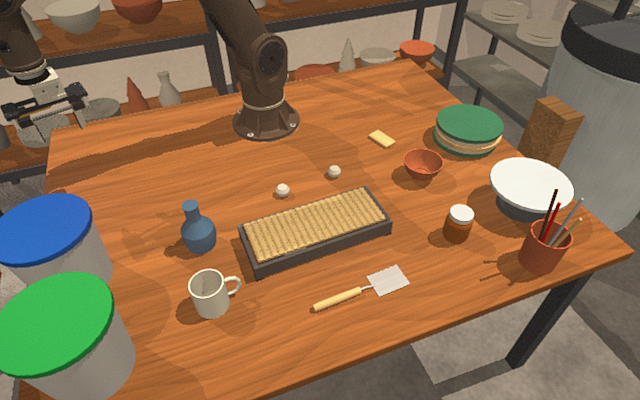

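Run:
```python
from h import *
c=manip.camera("top")
m=manip.outline_of("top","rack")[0]["region"].astype(np.uint8)
b=cv2.boxPoints(cv2.minAreaRect(cv2.findNonZero(m)));P=np.array([ray(c,p,.05) for p in b])
print(np.round(b),np.round(P,3).tolist(),P.mean(0),[np.linalg.norm(P[i]-P[i-1]) for i in range(4)])
# pale board by colour
hsv=cv2.cvtColor(c["frame"],cv2.COLOR_BGR2HSV);print(hsv[184,330:345].tolist())
w=((hsv[...,0]>14)&(hsv[...,2]>110)).astype(np.uint8);k=np.zeros_like(w);k[150:222,255:420]=1
w=cv2.morphologyEx(w*k,cv2.MORPH_CLOSE,np.ones((7,7)));w=cv2.morphologyEx(w,cv2.MORPH_OPEN,np.ones((7,7)))
r=cv2.minAreaRect(cv2.findNonZero(w));b=cv2.boxPoints(r);P=np.array([ray(c,p,.06) for p in b])
print(np.round(b),np.round(P,3).tolist(),P.mean(0),[np.linalg.norm(P[i]-P[i-1]) for i in range(4)])
o=c["frame"].copy()
v=manip.outline_of("top","vase_center")[0]["region"]
d=manip.camera("scene");vs=manip.outline_of("scene","vase_center")[0]["region"]
for n,cc,mm in(("top",c,v),("scene",d,vs)):
    ys,xs=np.where(mm);print(n,xs.min(),xs.max(),ys.min(),ys.max(),mm.sum())
    o=cc["frame"].copy();o[mm]=o[mm]//2+127;cv2.imwrite(f"pics/v_{n}.png",o)
a=cv2.resize(c["frame"][140:240,250:490],None,fx=3,fy=3,interpolation=cv2.INTER_CUBIC)
e=cv2.resize(d["frame"][190:265,160:240],None,fx=4,fy=4,interpolation=cv2.INTER_CUBIC)
im=np.zeros((600,720,3),np.uint8);im[:300,:720]=a;im[300:600,:320]=e;cv2.imwrite("pics/crop.png",im)
```

```text
[[260. 156.]
 [409. 150.]
 [411. 212.]
 [262. 218.]] [[0.662, 0.176, 0.05], [0.678, -0.22, 0.05], [0.512, -0.222, 0.05], [0.496, 0.167, 0.05]] [ 0.5867783  -0.02474717  0.05      ] [np.float64(0.16554722522717208), np.float64(0.39661242456081486), np.float64(0.16588895268954632), np.float64(0.388915233764935)]
[[18, 142, 178], [18, 141, 194], [18, 141, 196], [18, 139, 187], [18, 141, 168], [18, 138, 159], [18, 141, 179], [18, 141, 193], [18, 142, 198], [18, 144, 193], [18, 142, 185], [18, 141, 168], [17, 141, 156], [18, 141, 175], [18, 140, 193]]
[[266. 159.]
 [403. 154.]
 [405. 206.]
 [268. 212.]] [[0.649, 0.159, 0.06], [0.664, -0.204, 0.06], [0.526, -0.206, 0.06], [0.511, 0.151, 0.06]] [ 0.58752574 -0.02473235  0.06      ] [np.float64(0.13825437310230637), np.float64(0.36311900606868863), np.float64(0.1385243677459885), np.float64(0.357177010815646)]
top 431 469 199 233 1036
scene 181 216 200 254 1383
```

View pics/crop.png

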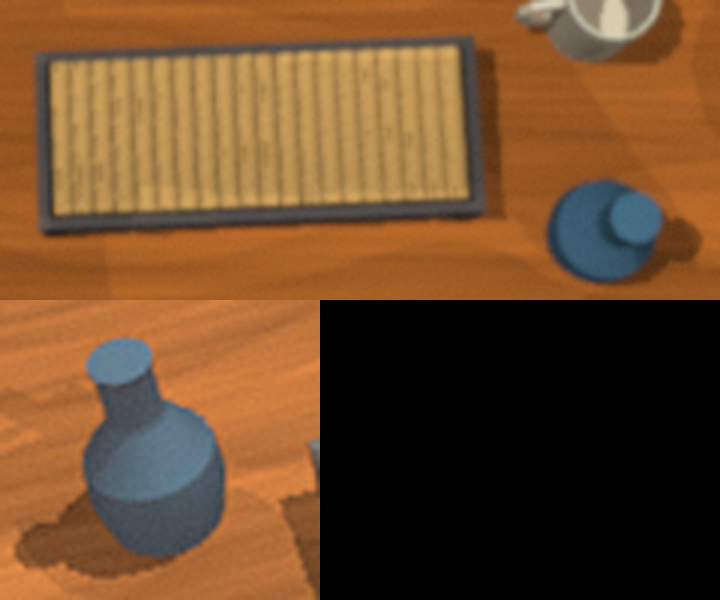

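```bash
python3 -m creep '[[-1,0,0,0,7.3],[-1,0,0,0,7.3],[-1,3,-3.2,0,0],[-1,3,-3.2,0,0],[-1,3,-3.2,0,0]]' 30; python3 -m creep '[[-1,3,-3.2,0,0],[-1,3,-3.2,0,0],[-1,3,-3.2,0,0],[-1,3,-3.2,0,0],[-1,3,-3.2,0,0]]'
python3 - <<'E'
from h import *
c=manip.camera("top");d=manip.camera("scene")
print(ray(c,(461.7,212.3),.15),ray(d,(190,205.3),.15))
print(manip.state()["tcp_rot"])
E
```

```text
time: 2.08
position: [0.2705, -0.4964, 0.2923]
tcp_rot: [180.0, -0.0, 2.5]
wrist_force: [1.3, -0.3, -0.4]
width: 0.0463
gripper_force: 0.0
time: 2.7
position: [0.4134, -0.3299, 0.2925]
tcp_rot: [180.0, -0.0, 2.5]
wrist_force: [0.2, -0.5, -0.5]
width: 0.0008
gripper_force: 0.0
[ 0.49900747 -0.32346373  0.15      ] [ 0.50427218 -0.32215149  0.15      ]
[-1.79903555e+02 -1.17667343e-01  2.94947660e+00]
```

```bash
python3 -m creep '[[-1,3.74,-3.96,0,0],[-1,3.74,-3.96,0,0],[-1,3.74,-3.96,0,0],[-1,3.74,-3.96,0,0],[-1,3.74,-3.96,0,0]]'; python3 -m creep '[[-1,0,0,4,0],[-1,0,0,4,0],[-1,0,0,4,0],[-1,0,0,2.5,0],[-1,0,0,0,0]]'; python3 -m creep '[[-1,0,0,0,0]]'; python3 -m creep '[[-1,0,0,0,0]]'
```

```text
time: 3.42
position: [0.5915, -0.1244, 0.2923]
tcp_rot: [180.0, -0.0, 2.5]
wrist_force: [0.5, 0.0, 0.5]
width: 0.0002
gripper_force: 0.0
time: 4.05
position: [0.5893, -0.1255, 0.1454]
tcp_rot: [-180.0, 0.2, 2.5]
wrist_force: [0.2, 0.1, 0.1]
width: 0.0001
gripper_force: 0.0
time: 4.18
position: [0.5912, -0.1255, 0.1483]
tcp_rot: [180.0, -0.1, 2.5]
wrist_force: [0.1, -0.3, -0.4]
width: 0.0004
gripper_force: 0.0
time: 4.3
position: [0.5915, -0.1253, 0.1487]
tcp_rot: [180.0, -0.1, 2.5]
wrist_force: [0.3, 0.1, 0.6]
width: 0.0003
gripper_force: 0.0
```

```bash
python3 -m creep '[[-1,0,0,1,0],[-1,0,0,0.9,0],[-1,0,0,0,0],[-1,0,0,0,0]]'; for i in 1; do python3 -m creep '[[-1,0,0,0.1,0],[-1,0,0,0,0]]'; python3 -m creep '[[-1,0,0,0.1,0],[-1,0,0,0,0]]'; python3 -m creep '[[-1,0,0,0.1,0],[-1,0,0,0,0]]';python3 -m creep '[[-1,0,0,0.1,0],[-1,0,0,0,0]]';done | grep -E "pos|force: \["
```

```text
time: 4.8
position: [0.5906, -0.125, 0.1281]
tcp_rot: [-180.0, 0.0, 2.5]
wrist_force: [-0.3, -0.1, 0.5]
width: 0.0004
gripper_force: 0.0
position: [0.5907, -0.125, 0.1273]
wrist_force: [-0.8, 0.2, 0.0]
position: [0.5906, -0.1251, 0.1262]
wrist_force: [-0.0, 0.2, 0.1]
position: [0.5906, -0.125, 0.1251]
wrist_force: [0.2, 0.4, 0.4]
position: [0.5907, -0.125, 0.1242]
wrist_force: [0.1, -0.6, 0.8]
```

```bash
for i in 1; do python3 -m creep '[[-1,0,-0.9,0,0],[-1,0,0,0,0]]'; python3 -m creep '[[-1,0,-0.9,0,0],[-1,0,0,0,0]]'; python3 -m creep '[[-1,0,-0.9,0,0],[-1,0,0,0,0]]';python3 -m creep '[[-1,0,-0.9,0,0],[-1,0,0,0,0]]';done | grep -E "pos|force: \["
```

```text
position: [0.5903, -0.1148, 0.1244]
wrist_force: [-0.6, -0.0, 1.2]
position: [0.5902, -0.1064, 0.1247]
wrist_force: [0.7, -0.3, 4.2]
position: [0.5896, -0.0967, 0.1243]
wrist_force: [0.4, 1.1, 2.9]
position: [0.5892, -0.0886, 0.1245]
wrist_force: [-0.4, -1.0, 6.3]
```

```bash
for i in 1; do python3 -m creep '[[-1,0,-0.5,0,0],[-1,0,0,0,0]]'; python3 -m creep '[[-1,0,-0.5,0,0],[-1,0,0,0,0]]'; python3 -m creep '[[-1,0,-0.5,0,0],[-1,0,0,0,0]]';python3 -m creep '[[-1,0,-0.5,0,0],[-1,0,0,0,0]]';python3 -m creep '[[-1,0,-0.5,0,0],[-1,0,0,0,0]]';python3 -m creep '[[-1,0,-0.5,0,0],[-1,0,0,0,0]]';done | grep -E "time|pos|force: \["
```

```text
time: 7.05
position: [0.589, -0.0839, 0.1245]
wrist_force: [-0.6, -1.6, 6.7]
time: 7.3
position: [0.5886, -0.0783, 0.1241]
wrist_force: [1.7, 0.7, 2.6]
time: 7.55
position: [0.588, -0.0731, 0.1238]
wrist_force: [0.4, 0.9, 1.0]
time: 7.8
position: [0.588, -0.0683, 0.1241]
wrist_force: [0.1, 0.5, 0.9]
time: 8.05
position: [0.5879, -0.0634, 0.1242]
wrist_force: [0.0, -0.0, 0.5]
time: 8.3
position: [0.5877, -0.0585, 0.1242]
wrist_force: [0.8, 0.9, 0.1]
```

```bash
for i in 1; do python3 -m creep '[[-1,0,1.1,0.05,0],[-1,0,0,0,0]]'; python3 -m creep '[[-1,0,0.5,0,0],[-1,0,0,0,0]]'; python3 -m creep '[[-1,0,0.4,0,0],[-1,0,0,0,0]]';python3 -m creep '[[-1,0,0.5,0,0],[-1,0,0,0,0]]';python3 -m creep '[[-1,0,0.4,0,0],[-1,0,0,0,0]]';python3 -m creep '[[-1,0,0.5,0,0],[-1,0,0,0,0]]';python3 -m creep '[[-1,0,0.4,0,0],[-1,0,0,0,0]]';python3 -m creep '[[-1,0,0.5,0,0],[-1,0,0,0,0]]';python3 -m creep '[[-1,0,0.4,0,0],[-1,0,0,0,0]]';python3 -m creep '[[-1,0,0.5,0,0],[-1,0,0,0,0]]';python3 -m creep '[[-1,0,0.4,0,0],[-1,0,0,0,0]]';python3 -m creep '[[-1,0,0.4,0,0],[-1,0,0,0,0]]';done | grep -E "pos|force: \["
```

```text
position: [0.5882, -0.072, 0.1237]
wrist_force: [-0.9, -0.2, 0.6]
position: [0.5884, -0.0758, 0.1237]
wrist_force: [-0.0, -0.7, -0.6]
position: [0.5887, -0.0786, 0.1239]
wrist_force: [-1.1, 3.0, 4.2]
position: [0.5894, -0.083, 0.1243]
wrist_force: [-0.7, 5.1, 7.4]
position: [0.5897, -0.0877, 0.1244]
wrist_force: [-2.1, 2.7, 5.5]
position: [0.59, -0.0929, 0.1244]
wrist_force: [0.5, 2.1, 5.6]
position: [0.59, -0.0969, 0.1241]
wrist_force: [1.3, 2.0, 3.6]
position: [0.5902, -0.1011, 0.1242]
wrist_force: [0.4, 4.4, 7.1]
position: [0.5903, -0.1057, 0.1242]
wrist_force: [0.3, 4.0, 6.6]
position: [0.5905, -0.1108, 0.1242]
wrist_force: [1.1, 2.6, 7.2]
position: [0.5902, -0.1157, 0.1238]
wrist_force: [1.1, 0.8, 1.4]
position: [0.5899, -0.1199, 0.1234]
wrist_force: [0.3, -0.8, 0.7]
```

```bash
for i in 1; do python3 -m creep '[[1,0,0,-3,0],[1,0,0,-4,0],[1,0,0,-5,0],[1,0,0,-3.5,0],[1,0,0,0,0]]'; python3 -m creep '[[1,-1.9,4,0,0],[1,-1.9,4,0,0],[1,-1.9,4,0,0],[1,-1.9,4,0,0],[1,-1.9,4,0,0]]'; python3 -m creep '[[1,0,0,0,0],[1,0,0,0,0],[1,0,0,0,0]]';done
python3 - <<'E'
from h import *
c=manip.camera("top");d=manip.camera("scene")
im=np.hstack([cv2.resize(c["frame"][150:280,380:510],(390,390)),cv2.resize(d["frame"][140:270,130:260],(390,390))]);cv2.imwrite("pics/above.png",im)
E
```

```text
time: 11.92
position: [0.5915, -0.1195, 0.2816]
tcp_rot: [179.9, -0.3, 2.5]
wrist_force: [0.6, -0.2, -0.6]
width: 0.0457
gripper_force: 0.0
time: 12.55
position: [0.5028, -0.3242, 0.2774]
tcp_rot: [-180.0, 0.1, 2.5]
wrist_force: [0.4, -0.3, 0.0]
width: 0.0909
gripper_force: 0.0
time: 12.92
position: [0.5047, -0.3216, 0.2782]
tcp_rot: [-179.9, 0.0, 2.6]
wrist_force: [0.3, 0.4, -0.1]
width: 0.0919
gripper_force: 0.0
```

View pics/above.png

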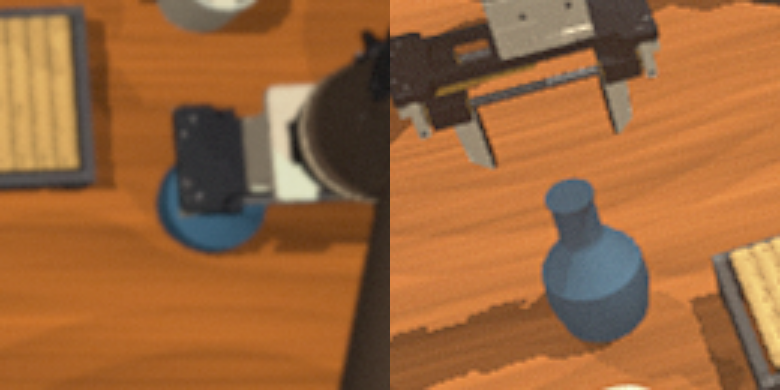

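```bash
python3 -m creep '[[1,-0.3,0.1,2.5,0],[1,0,0,3,0],[1,0,0,3,0],[1,0,0,1.9,0],[1,0,0,0,0]]'; python3 -m creep '[[1,0,0,0,0],[1,0,0,0,0]]'
python3 - <<'E'
from h import *
d=manip.camera("scene")
cv2.imwrite("pics/down.png",cv2.resize(d["frame"][150:270,130:260],(520,480)))
E
```

```text
time: 13.65
position: [0.5009, -0.3231, 0.1734]
tcp_rot: [-179.9, 0.1, 2.6]
wrist_force: [0.5, -0.6, -0.2]
width: 0.092
gripper_force: 0.0
time: 13.9
position: [0.5019, -0.3243, 0.1759]
tcp_rot: [179.9, -0.1, 2.5]
wrist_force: [0.5, -0.6, -0.6]
width: 0.0914
gripper_force: 0.0
```

View pics/down.png

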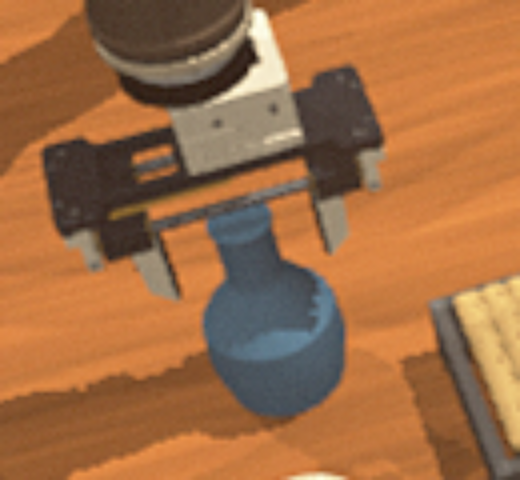

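The open fingers straddle the neck, about centred. Close it.

```bash
python3 -m creep '[[-0.1,0,0,0,0],[-0.1,0,0,0,0],[-0.1,0,0,0,0]]' 30; python3 -m creep '[[-0.4,0,0,0,0],[-0.4,0,0,0,0],[-0.4,0,0,0,0]]' 40;  python3 -m creep '[[-0.4,0,0,-0.5,0],[-0.4,0,0,-0.5,0],[-0.4,0,0,0,0]]'
```

```text
time: 14.32
position: [0.5013, -0.3242, 0.1748]
tcp_rot: [180.0, -0.0, 2.5]
wrist_force: [0.1, 0.2, 0.4]
width: 0.0668
gripper_force: 0.0
time: 14.7
position: [0.5013, -0.3239, 0.1747]
tcp_rot: [-180.0, 0.0, 2.5]
wrist_force: [0.1, 2.8, 0.5]
width: 0.038
gripper_force: 40.0
time: 15.08
position: [0.5012, -0.3242, 0.1849]
tcp_rot: [180.0, -0.0, 2.5]
wrist_force: [1.0, 0.3, -7.8]
width: 0.0375
gripper_force: 40.0
```

```bash
python3 -m creep '[[-0.4,0,0,-1.5,0],[-0.4,0,0,-2,0],[-0.4,0,0,-2,0],[-0.4,0,0,-2,0],[-0.4,0,0,-1.5,0]]'; python3 -m creep '[[-0.4,0.6,-1.2,0,0],[-0.4,1.2,-2.8,0,0],[-0.4,1.6,-3.5,0,0],[-0.4,1.6,-3.5,0,0],[-0.4,1.6,-3.5,0,0]]'; python3 -m creep '[[-0.4,1.6,-3.5,0,0],[-0.4,1.1,-2.8,0,0],[-0.4,0.6,-1.5,0,0],[-0.4,0,0,0,0],[-0.4,0,0,0,0]]'; python3 -m creep '[[-0.4,0,0,0,0],[-0.4,0,0,0,0]]'
python3 - <<'E'
from h import *
c=manip.camera("top");d=manip.camera("scene")
im=np.hstack([cv2.resize(c["frame"][130:240,250:420],(510,330)),cv2.resize(d["frame"][120:280,220:360],(289,330))]);cv2.imwrite("pics/over.png",im)
E
```

```text
time: 15.7
position: [0.5014, -0.3242, 0.2764]
tcp_rot: [180.0, -0.1, 2.5]
wrist_force: [0.6, -0.1, -8.0]
width: 0.0378
gripper_force: 40.0
time: 16.32
position: [0.561, -0.1738, 0.2738]
tcp_rot: [-179.9, 0.1, 2.6]
wrist_force: [0.5, -0.3, -7.8]
width: 0.0375
gripper_force: 40.0
time: 16.95
position: [0.5898, -0.0988, 0.2744]
tcp_rot: [179.9, 0.1, 2.4]
wrist_force: [0.1, -0.1, -8.1]
width: 0.0375
gripper_force: 40.0
time: 17.2
position: [0.5902, -0.098, 0.2748]
tcp_rot: [180.0, -0.0, 2.4]
wrist_force: [-0.2, -0.7, -8.2]
width: 0.0374
gripper_force: 40.0
```

View pics/over.png

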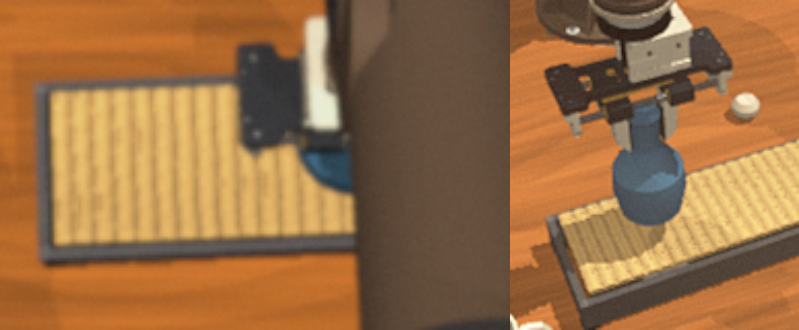

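```bash
for i in 1; do python3 -m creep '[[-0.4,0,-0.1,1,0],[-0.4,0,0,1.5,0],[-0.4,0,0,0.7,0],[-0.4,0,0,0.3,0],[-0.4,0,0,0,0]]'; python3 -m creep '[[-0.4,0,0,0.1,0],[-0.4,0,0,0,0]]'; python3 -m creep '[[-0.4,0,0,0.1,0],[-0.4,0,0,0,0]]'; python3 -m creep '[[-0.4,0,0,0.1,0],[-0.4,0,0,0,0]]';done | grep -E "pos|rot|force: \["
```

```text
position: [0.5904, -0.096, 0.2396]
tcp_rot: [180.0, 0.0, 2.5]
wrist_force: [-0.3, -0.1, -8.3]
position: [0.5905, -0.096, 0.239]
tcp_rot: [180.0, -0.0, 2.5]
wrist_force: [0.1, 0.3, -8.6]
position: [0.5904, -0.096, 0.2377]
tcp_rot: [180.0, -0.0, 2.5]
wrist_force: [0.7, 0.4, -8.0]
position: [0.5903, -0.096, 0.2366]
tcp_rot: [180.0, 0.0, 2.5]
wrist_force: [0.1, -1.3, -9.5]
```

```bash
for i in 1; do python3 -m creep '[[-0.4,0,0,0.1,0],[-0.4,0,0,0,0]]'; python3 -m creep '[[-0.4,0,0,0.1,0],[-0.4,0,0,0,0]]'; python3 -m creep '[[-0.4,0,0,0.05,0],[-0.4,0,0,0,0]]'; python3 -m creep '[[-0.4,0,0,0.05,0],[-0.4,0,0,0,0]]';done | grep -E "pos|rot|force: \["
```

```text
position: [0.5903, -0.096, 0.2356]
tcp_rot: [180.0, 0.0, 2.5]
wrist_force: [0.2, -0.4, -9.2]
position: [0.5903, -0.096, 0.2347]
tcp_rot: [180.0, 0.0, 2.5]
wrist_force: [0.1, -0.2, -7.6]
position: [0.5904, -0.096, 0.2343]
tcp_rot: [180.0, -0.0, 2.5]
wrist_force: [0.4, 0.8, -6.1]
position: [0.5905, -0.096, 0.234]
tcp_rot: [180.0, -0.0, 2.5]
wrist_force: [-0.3, 0.6, -4.3]
```

```bash
for i in 1; do python3 -m creep '[[-0.4,0,0,0.05,0],[-0.4,0,0,0,0]]'; python3 -m creep '[[-0.4,0,0,0.05,0],[-0.4,0,0,0,0]]'; python3 -m creep '[[-0.4,0,0,0.02,0],[-0.4,0,0,0,0],[-0.4,0,0,0,0]]' ;done | grep -E "pos|rot|force: \["
```

```text
position: [0.5905, -0.096, 0.2336]
tcp_rot: [180.0, -0.0, 2.5]
wrist_force: [-0.9, 1.1, -2.3]
position: [0.5906, -0.096, 0.2331]
tcp_rot: [180.0, -0.0, 2.5]
wrist_force: [-1.8, -0.3, 0.1]
position: [0.5905, -0.096, 0.2328]
tcp_rot: [180.0, -0.0, 2.5]
wrist_force: [-2.7, -0.3, 2.6]
```

```bash
python3 -m creep '[[-0.4,0,0,-0.03,0],[-0.4,0,0,0,0]]' 8; python3 -m creep '[[0.1,0,0,0,0],[0.5,0,0,0,0],[0.8,0,0,0,0],[0.8,0,0,0,0],[0.8,0,0,0,0]]'; python3 -m creep '[[0.8,0,0,0,0],[0.8,0,0,-1,0],[0.8,0,0,-2,0],[0.8,0,0,-3,0],[0.8,0,0,-3,0]]'; python3 -m creep '[[0.8,0,0,-3,0],[0.8,0,0,-3,0],[0.8,-3,3,0,0],[0.8,-3,5,0,0],[0.8,-3,5,0,0]]';python3 -m creep '[[0.8,-2,5,0,0],[0.8,-2,5,0,0],[0.8,-2,5,0,0],[0.8,0,0,0,0],[0.8,0,0,0,0]]'
python3 - <<'E'
from h import *
c=manip.camera("top");d=manip.camera("scene")
im=np.hstack([cv2.resize(c["frame"][130:260,250:420],(432,330)),cv2.resize(d["frame"][140:280,220:360],(330,330))]);cv2.imwrite("pics/done.png",im)
E
```

```text
time: 20.8
position: [0.5904, -0.096, 0.2328]
tcp_rot: [180.0, -0.0, 2.5]
wrist_force: [-1.2, 0.7, 2.4]
width: 0.0391
gripper_force: 8.0
time: 21.42
position: [0.5903, -0.096, 0.2328]
tcp_rot: [180.0, 0.0, 2.5]
wrist_force: [0.0, 0.4, -0.4]
width: 0.0815
gripper_force: 0.0
time: 22.05
position: [0.5903, -0.0959, 0.3245]
tcp_rot: [180.0, -0.0, 2.5]
wrist_force: [0.1, 0.3, 0.5]
width: 0.0824
gripper_force: 0.0
time: 22.68
position: [0.5052, -0.2309, 0.3838]
tcp_rot: [180.0, -0.1, 2.6]
wrist_force: [0.8, -1.0, -0.2]
width: 0.0828
gripper_force: 0.0
time: 23.3
position: [0.4531, -0.3818, 0.3833]
tcp_rot: [-180.0, -0.0, 2.5]
wrist_force: [-0.4, -0.1, -0.7]
width: 0.0824
gripper_force: 0.0
```

View pics/done.png

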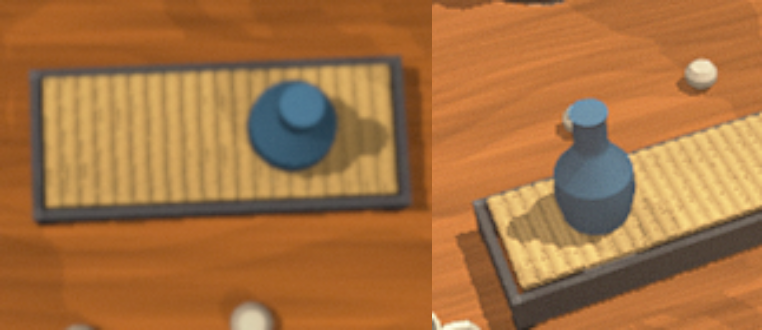

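Run:
```python
from h import *
c=manip.camera("top");print(ray(c,(368,171.4),.21));print(manip.finish_job())
```

```text
[ 0.58643216 -0.09479951  0.21      ]
the job is handed in; nothing more can be done
None
```

I felt two stiff slats about 72 mm from the board's centre, towards its −y end. The blue vase now stands upright over the middle of them, sunk by an estimated 1.5–2 mm; it is released and the job is handed in at about 23 s, with no verdict shown yet.

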